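# Fill the baking tin with the cored apples and nest the empty bowls

### The job

Three cored apples are waiting in their bowls: stand each one upright in a cup of its own in the baking tin, filling the three empty cups. Then nest the three emptied bowls right way up into one neat stack on the worktop, each fully home in the one below. Set everything down without dropping it, and leave the apple already in the tin and the other kitchen things where they are.

Things in the scene. Friction and masses are not known exactly. Their poses are not given: they have to be found in the camera images.
- apple1: green cooking apple, cored, 62 mm across at its middle (25 to 36 mm above its base) and 57 mm tall, round, about 130 g; origin at the centre of its underside, z up through the core, whose dark hole shows on top. It starts upright on the floor of bowl1, within a few mm of the bowl's middle
- apple2: green cooking apple, cored, 62 mm across at its middle (25 to 36 mm above its base) and 57 mm tall, round, about 130 g; origin at the centre of its underside, z up through the core, whose dark hole shows on top. It starts upright on the floor of bowl2, within a few mm of the bowl's middle
- apple3: green cooking apple, cored, 62 mm across at its middle (25 to 36 mm above its base) and 57 mm tall, round, about 130 g; origin at the centre of its underside, z up through the core, whose dark hole shows on top. It starts upright on the floor of bowl3, within a few mm of the bowl's middle
- apple4: green cooking apple, cored, 62 mm across at its middle (25 to 36 mm above its base) and 57 mm tall, round, about 130 g; origin at the centre of its underside, z up through the core, whose dark hole shows on top. It already stands in cup 0 of the tin and stays there
- bowl1: round white plastic bowl, 170 mm wide, 62 tall, about 200 g; origin under its centre, z up. Upright collar rim 9 mm thick (radius 76 to 85) over the top 16 mm; below, a 3 mm wall narrows to a foot of radius 44. Inner floor at 5 mm; inner radius 60 at 25 mm height. Nested in a like bowl its collar rests on the lower rim, 16 mm higher, few mm side play. Starts upright on the worktop, holding apple1
- bowl2: round white plastic bowl, 170 mm wide, 62 tall, about 200 g; origin under its centre, z up. Upright collar rim 9 mm thick (radius 76 to 85) over the top 16 mm; below, a 3 mm wall narrows to a foot of radius 44. Inner floor at 5 mm; inner radius 60 at 25 mm height. Nested in a like bowl its collar rests on the lower rim, 16 mm higher, few mm side play. Starts upright on the worktop, holding apple2
- bowl3: round white plastic bowl, 170 mm wide, 62 tall, about 200 g; origin under its centre, z up. Upright collar rim 9 mm thick (radius 76 to 85) over the top 16 mm; below, a 3 mm wall narrows to a foot of radius 44. Inner floor at 5 mm; inner radius 60 at 25 mm height. Nested in a like bowl its collar rests on the lower rim, 16 mm higher, few mm side play. Starts upright on the worktop, holding apple3
- tin: four-cup steel baking tin, 208 mm square and 33 mm tall, about 0.7 kg, standing loose on the worktop, at any yaw. Origin at the centre of its underside, z up; the cups lie at x, y = +-49 mm, 98 mm apart. Each cup is 86 mm across at the mouth, 68 mm at its flat floor and 30 mm deep, so an apple stands in it with its top half above the tin
- tin_cup0 (a point): centre of the floor of cup 0 of the tin (tin frame x 49, y 49 mm), 3 mm above the worktop; it already holds apple4
- tin_cup1 (a point): centre of the floor of cup 1 of the tin (tin frame x -49, y 49 mm), 3 mm above the worktop; empty at the start
- tin_cup2 (a point): centre of the floor of cup 2 of the tin (tin frame x -49, y -49 mm), 3 mm above the worktop; empty at the start
- tin_cup3 (a point): centre of the floor of cup 3 of the tin (tin frame x 49, y -49 mm), 3 mm above the worktop; empty at the start
- corer: apple corer lying on the worktop, 180 mm long, 24 mm high, wooden handle towards -x and steel tube towards +x; origin under its middle; not part of the job
- fork: steel table fork lying flat, 190 mm long along x, 7 mm high; origin under its middle; not part of the job
- ramekin: white ramekin of brown sugar, 86 mm across, 45 mm high; origin under its middle; not part of the job
- sugar_jar: glass jar with a steel lid, 74 mm across, 104 mm high; origin under its middle; not part of the job
- wooden_spoon: wooden spoon lying flat, 265 mm long along x, 13 mm high; origin under it 20 mm handle-ward of its middle; not part of the job
Not all that is in view belongs to the job. What is shaped like the apple2 but blue or turquoise is not meant.

How it is judged (in metres and radians):
On the way, in this order (a step that is already met when the one before it is completed fails the run):
1. the three apples stand in the three empty cups of the tin, one in each ((horizontal distance between apple1 and tin_cup1 below 0.018 m or horizontal distance between apple1 and tin_cup2 below 0.018 m or horizontal distance between apple1 and tin_cup3 below 0.018 m) and z of each of apple1, apple2, apple3 in the frame of tin below 0.012 m and angle between each of apple1, apple2, apple3's own z axis and vertical below 0.3 rad and linear speed of each of apple1, apple2, apple3 below 0.03 m/s and (horizontal distance between apple2 and tin_cup1 below 0.018 m or horizontal distance between apple2 and tin_cup2 below 0.018 m or horizontal distance between apple2 and tin_cup3 below 0.018 m) and (horizontal distance between apple3 and tin_cup1 below 0.018 m or horizontal distance between apple3 and tin_cup2 below 0.018 m or horizontal distance between apple3 and tin_cup3 below 0.018 m)), for 0.2 s.
2. the three empty bowls are nested in one stack (horizontal distance between bowl1 and bowl2 below 0.012 m and horizontal distance between each of bowl2, bowl1 and bowl3 below 0.012 m and height (world z) of each of bowl1, bowl2, bowl3 below 0.037 m and angle between each of bowl1, bowl2, bowl3's own z axis and vertical below 0.06 rad and linear speed of each of bowl1, bowl2, bowl3 below 0.03 m/s), for 0.2 s.
At the end, for the whole second after the job is handed in: All four apples at rest in the tin, one per cup (within 18 mm of its centre, base under 12 mm above the tin's underside, upright within 0.3 rad); tin flat on the worktop; the bowls one stack, axes within 12 mm, upright within 0.06 rad, no underside over 37 mm above the worktop (all of step 1 and all of step 2 and horizontal distance between apple4 and tin_cup0 below 0.018 m and z of apple4 in the frame of tin below 0.012 m and angle between apple4's own z axis and vertical below 0.3 rad and angle between tin's own z axis and vertical below 0.05 rad and height (world z) of tin below 0.006 m); the robot touches nothing.
It fails at once if an apple is dropped (out of the fingers and faster than 0.8 m/s: a fall of over about 3 cm) ((contact force between the fingers and apple1 below 0.05 N and linear speed of apple1 above 0.8 m/s) or (contact force between the fingers and apple2 below 0.05 N and linear speed of apple2 above 0.8 m/s) or (contact force between the fingers and apple3 below 0.05 N and linear speed of apple3 above 0.8 m/s)).
It fails at once if a bowl is dropped (out of the fingers and faster than 0.8 m/s: a fall of over about 3 cm) ((contact force between the fingers and bowl1 below 0.05 N and linear speed of bowl1 above 0.8 m/s) or (contact force between the fingers and bowl2 below 0.05 N and linear speed of bowl2 above 0.8 m/s) or (contact force between the fingers and bowl3 below 0.05 N and linear speed of bowl3 above 0.8 m/s)).
It fails at once if the apple already in the tin is knocked out of its cup (horizontal distance between apple4 and tin_cup0 above 0.025 m or z of apple4 in the frame of tin above 0.02 m).
It fails at once if the corer, fork, ramekin, sugar jar or wooden spoon is pushed more than 4 cm (distance of any of corer, fork, ramekin, sugar_jar, wooden_spoon from where it was at the start of the episode above 0.04 m).
It also fails if it takes over 72 s, if anything falls off the work surface, if the arm or the gripper's body presses on something with over 40 N, if the wrist force passes 120 N, or if a joint passes its speed limit or range.

### The arm

A 6-joint arm with a two-finger parallel gripper is mounted at the origin on the work surface. World frame = base frame: x ahead of the robot, y to its left, z up, the work surface at z = 0. Lengths are in mm, angles in rad, forces in N, time in s.
With the tool pointing down it reaches from about 275 to 750 mm from the base axis. Payload 10.2 kg.
Tool frame: the origin (TCP) lies between the finger pads; the fingertips stand 8 mm ahead of it and the grasp point (between the pads) lies 11 mm behind it; z points along the fingers, y is the line along which they close (so a half turn about z gives the same grasp; the last joint's range is limited). The gripper opens to 85 mm and grips with 20 to 120 N. Pads are 22 mm wide; open, the fingers measure 114 mm over their backs; the gripper's body (76 mm by 85 mm) begins 54 mm behind the grasp point. The pads swing forward as they close: fully open they stand 13 mm farther back than shut.
Start: joints at [-1.472, 0.313, 1.498, -0, 1.331, -0.223], TCP at [166.031, -498.061, 239.294] pointing down, gripper open.
Joint ranges: [-2.94, 2.94], [-0.97, 2.17], [0.19, 2.56], [-1.23, 4.37], [0.02, 3.11], [-2.88, 2.88]. Speed limits (rad/s): [2.39, 2.39, 3.01, 3.14, 3.14, 3.14].

### API

Orientations are given as a unit quaternion [w, x, y, z].
In Python, from rig import * gives the robot as it stands.
- The arm moves only by the shell command python3 -m handwheel 'ROWS' [FORCE]. ROWS is JSON, a list that holds one entry, the list of rows, each a list of 7 numbers: the shift along the world's x, y, z in mm, then the turn, a rotation vector about the world's x, y, z in degrees, then the opening, from -1 (shut) to 1 (fully open). A call has 1 to 8 rows; each row shifts and turns the commanded pose from where the row before left it; what a row does not reach is not made up. A row lasts 1/8 s, in which the tool goes at most 62.5 mm and 10.7 degrees, less where a joint would pass 70% of its speed; a pose out of reach is approached as far as the arm can. A call is refused whole if a number of a shift passes 62.5 or a number of a turn 10.7, either way. A call with a gripper value outside its range is refused whole. The fingers move at their own pace and stop on an object; FORCE is the grip in N (left out, the last holds). Time passes only in rows, so rows that do not move let the fingers close. It gives the time, the measured TCP pose, the force, the opening and the grip force at its end, in the units of the state.
- sense(): the state, without advancing time (a new reading comes with each control period).
- capture(name): name is "scene" or "top" or "wrist"; returns a dict with "image" (480x640x3 uint8, red, green, blue), "fx", "fy", "cx", "cy" (pixels), "dist_coeffs" ([k1, k2, p1, p2, k3] as OpenCV has them; the pictures are not rectified), "rvec" (rotation vector, rad) and "tvec" (3), from world to camera coordinates, as OpenCV has them; the wrist camera has in their place "hand_eye" (4x4, takes a point from camera to tool coordinates, whose origin is the TCP and whose axes are the flange's). Camera axes: x right, y down, z forward; pixel columns grow to the right and rows downward; lengths in mm; the calibration is good to about 2 mm. A picture is of the moment at which its call begins: read the wrist's pose just before it. There is no depth.
- finish_job(): hands the job in; it is judged then, once.
The state is a dict: "time_s": time; "joints": joint angles; "dq": joint speeds; "tau": joint torques, N m; "eef_pos": TCP position; "ee_rot": TCP orientation; "force": force on the tool from outside, world axes, zero at the start; "wrist_torque": the same for the moment, N m; "grip_width": opening from 0.0 (shut) to 1.0 (fully open); "grip_force": force on a finger pad.
Only numpy, scipy, OpenCV 4.12 (cv2) and the standard library are available. Lean on these libraries where they do the work, as an engineer would, in place of code of your own. Each camera call takes 0.05 s, during which the arm holds its last target. There are 200 camera calls.

## Working session

There is one attempt and no reset: what is moved stays moved. The work goes in short steps, Python scripts to look and compute and a shell command to move; the robot and the scene stay as the last step left them, time stands still between calls to the robot, and variables do not carry over. Pictures are saved under pics/ and viewed, at most 10 in all, crops included, and the job is handed in when it is done.

```bash
ls; mkdir -p pics; python3 - <<'E'
from rig import *
import cv2
for n in ("top","scene"):
    c=capture(n); cv2.imwrite(f"pics/{n}0.png",c["image"][:,:,::-1]); print(n,{k:v for k,v in c.items() if k!="image"})
s=sense(); print(s["time_s"],s["eef_pos"],s["ee_rot"],s["grip_width"])
E
```

```text
pics
top {'fx': 575.535559616763, 'fy': 575.535559616763, 'cx': 323.4380126793353, 'cy': 235.50833414844809, 'dist_coeffs': array([-0.11276702,  0.        ,  0.        ,  0.        ,  0.        ]), 'rvec': array([ 2.1838375 , -2.16226553,  0.0679437 ]), 'tvec': array([  15.97543584,  505.55663591, 1261.43289654])}
scene {'fx': 559.2501791927574, 'fy': 559.2501791927574, 'cx': 309.12958007451965, 'cy': 240.53122513538543, 'dist_coeffs': array([-0.08095963,  0.        ,  0.        ,  0.        ,  0.        ]), 'rvec': array([ 1.77837996,  1.33445149, -0.705377  ]), 'tvec': array([-163.53741853, -214.56657855, 1688.17493852])}
0.1 [ 166.00454349 -497.83586404  238.81054862] [-5.64380802e-04  9.87086386e-01  1.60187845e-01  4.00815493e-05] 0.9992668126601111
```

View pics/top0.png

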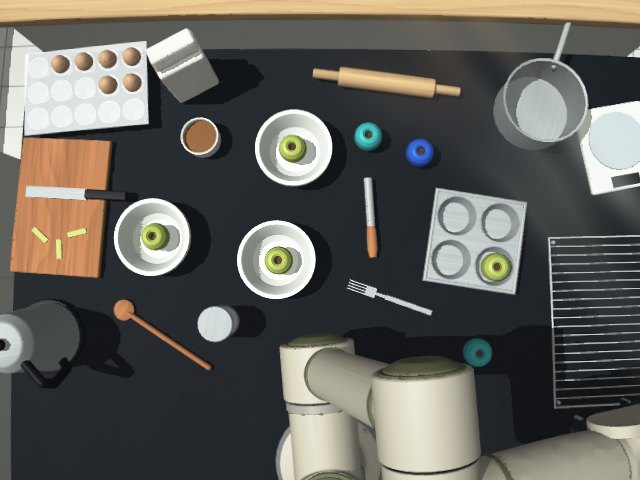

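View pics/scene0.png

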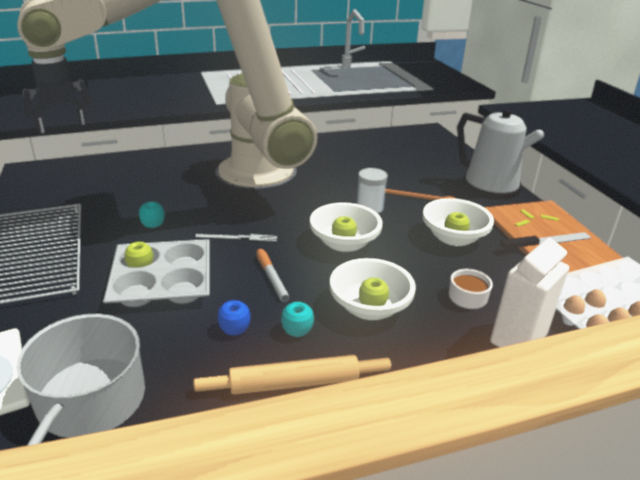

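The top view shows green apples in bowls at (292,149), (154,237) and (278,261), and apple4 in the tin's near-right cup at (496,266). The empty cups are at (458,215), (500,223) and (450,258). The apple-shaped decoys are turquoise (368,136), blue (420,152) and teal (477,352). They are not green, so they are not meant. The scene view agrees: green in the bowls at (345,227), (458,222) and (374,291), with the decoys blue or turquoise.

```bash
cat > h.py <<'E'
from rig import *
import cv2, numpy as np
def cam(c): return np.array([[c["fx"],0,c["cx"]],[0,c["fy"],c["cy"]],[0,0,1.]]),np.array(c["dist_coeffs"])
def rays(c,uv,R=None,t=None):
    K,d=cam(c); p=cv2.undistortPoints(np.array(uv,float).reshape(-1,1,2),K,d)[:,0]
    p=np.c_[p,np.ones(len(p))]
    if R is None:
        R=cv2.Rodrigues(np.array(c["rvec"]))[0]; return -R.T@np.array(c["tvec"]), p@R
    return t, p@R.T      # R,t: camera to world
def plane(o,d,z): return o+d*((z-o[2])/d[:,2])[:,None]
def circ(P): # least squares circle
    A=np.c_[2*P[:,:2],np.ones(len(P))]; s=np.linalg.lstsq(A,(P[:,:2]**2).sum(1),rcond=None)[0]
    return s[0],s[1],np.sqrt(s[2]+s[0]**2+s[1]**2)
def blobs(m,lo,hi):
    cs=cv2.findContours(m.astype(np.uint8),cv2.RETR_EXTERNAL,cv2.CHAIN_APPROX_NONE)[0]
    return [q[:,0].astype(float) for q in cs if lo<cv2.contourArea(q)<hi]
def hsv(c): return cv2.cvtColor(c["image"],cv2.COLOR_RGB2HSV)
def green(c): h=hsv(c); return (h[:,:,0]>24)&(h[:,:,0]<45)&(h[:,:,1]>110)&(h[:,:,2]>50)
E
python3 - <<'E'
from h import *
c=capture("top"); H=hsv(c)
print("apples z38")
for q in blobs(green(c),200,3000):
    P=plane(*rays(c,q),40); print(q.mean(0).round(),np.round(circ(P),1))
m=(H[:,:,1]<60)&(H[:,:,2]>110)
for q in blobs(m,3000,15000):
    hull=cv2.convexHull(q.astype(np.float32))[:,0]
    P=plane(*rays(c,hull),62); r=circ(P); res=np.abs(np.hypot(P[:,0]-r[0],P[:,1]-r[1])-r[2]).max()
    print("white",q.mean(0).round(),np.round(r,1),"res",res.round(1))
    if res>8:
        P=plane(*rays(c,hull),33)[:,:2]; print("  rect",cv2.minAreaRect(P.astype(np.float32)))
im=c["image"][90:380,100:540,::-1]; cv2.imwrite("pics/crop.png",cv2.resize(im,None,fx=1.8,fy=1.8,interpolation=cv2.INTER_CUBIC))
E
```

```text
apples z38
[495. 266.] [ 439.1 -356.4   29.2]
[278. 260.] [449.7 119.3  28.7]
[155. 236.] [499.  396.   29.3]
[292. 148.] [698.2  91.9  28.9]
white [581. 456.] [ -23.  -531.9  152.9] res 32.3
  rect ((31.864356994628906, -537.5823974609375), (317.5959167480469, 128.80563354492188), 88.07049560546875)
white [276. 259.] [450.3 122.5  84.9] res 0.4
white [151. 237.] [496.4 397.5  85.4] res 0.7
white [475. 241.] [ 496.1 -304.   130. ] res 26.5
  rect ((496.54107666015625, -314.4079895019531), (208.56475830078125, 209.377197265625), 81.65035247802734)
white [293. 147.] [696.1  88.9  85.5] res 0.8
white [89. 85.] [861.5 555.3 245.5] res 66.5
  rect ((832.2011108398438, 551.8345947265625), (491.6011657714844, 323.34381103515625), 87.97864532470703)
white [579. 120.] [ 790.7 -556.7  195.8] res 55.6
  rect ((768.782470703125, -566.9555053710938), (388.18975830078125, 309.21527099609375), 43.0034294128418)
```

View pics/crop.png

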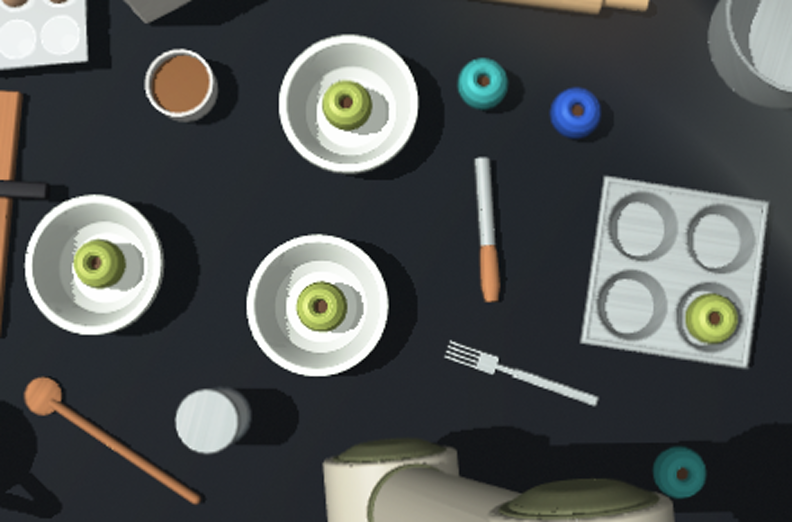

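The enlarged crop confirms three green cored apples inside white bowls and the three empty cups (crop 640,225; 720,240; 630,305). The blue and turquoise ones stand loose and are not meant. Measured sizes match: bowl radius 85, tin side 208. From the tin at (496.5, -314.4) I work out the cups as A (455,-259), B (552,-273) and C (538,-370). Next I move above the nearest apple at (450,119).

```bash
python3 -m handwheel '[[[20,57,0,0,0,9.1,0.9],[24,57,0,0,0,9.2,0.9],[26,57,0,0,0,0,0.9],[26,57,-10,0,0,0,0.9],[26,57,-10,0,0,0,0.9],[26,57,-10,0,0,0,0.9],[26,57,0,0,0,0,0.9],[26,57,0,0,0,0,0.9]]]' 40
python3 -m handwheel '[[[28,54,0,0,0,0,0.6],[28,54,0,0,0,0,0.6],[28,53,-10,0,0,0,0.6],[0,0,0,0,0,0,0.6],[0,0,0,0,0,0,0.6]]]'
cat > w.py <<'E'
import sys
from h import *
from scipy.spatial.transform import Rotation as Ro
def wrist(z,name=None):
    s=sense(); c=capture("wrist"); q=s["ee_rot"]; R=Ro.from_quat([q[1],q[2],q[3],q[0]]).as_matrix()
    X=np.array(c["hand_eye"]); o=R@X[:3,3]+s["eef_pos"]; RR=R@X[:3,:3]
    y=R[:,1]; print("tcp",np.round(s["eef_pos"],1),"closing yaw",np.degrees(np.arctan2(y[1],y[0])).round(1),"tilt",np.degrees(np.arccos(-R[2,2])).round(2),"cam",o.round(),"w",s["grip_width"].round(3),s["grip_force"],s["force"].round(1),"t",s["time_s"])
    if name: cv2.imwrite(f"pics/{name}.png",c["image"][:,:,::-1])
    for b in blobs(green(c),1500,1e5):
        P=plane(*rays(c,b,RR,o),z); print("green px",b.mean(0).round(),np.round(circ(P),1))
    return c,RR,o
if __name__=="__main__": wrist(float(sys.argv[1]),sys.argv[2] if len(sys.argv)>2 else None)
E
python3 w.py 40 w1
```

```text
time_s: 1.15
eef_pos: [365.1, -43.1, 209.8]
ee_rot: [0.0, 0.949, 0.315, 0.0]
force: [1.1, -1.1, 0.9]
grip_width: 0.954
grip_force: 0.0
time_s: 1.78
eef_pos: [448.3, 115.7, 199.5]
ee_rot: [0.0, 0.949, 0.315, -0.0]
force: [-0.0, 0.3, 0.2]
grip_width: 0.796
grip_force: 0.0Traceback (most recent call last):
  File "w.py", line 12, in <module>
    if __name__=="__main__": wrist(float(sys.argv[1]),sys.argv[2] if len(sys.argv)>2 else None)
                             ~~~~~^^^^^^^^^^^^^^^^^^^^^^^^^^^^^^^^^^^^^^^^^^^^^^^^^^^^^^^^^^^^^
  File "w.py", line 7, in wrist
    y=R[:,1]; print("tcp",np.round(s["eef_pos"],1),"closing yaw",np.degrees(np.arctan2(y[1],y[0])).round(1),"tilt",np.degrees(np.arccos(-R[2,2])).round(2),"cam",o.round(),"w",s["grip_width"].round(3),s["grip_force"],s["force"].round(1),"t",s["time_s"])
                                                                                                                                                                               ^^^^^^^^^^^^^^^^^^^^^
AttributeError: 'float' object has no attribute 'round'
```

```bash
sed -i 's/s\["grip_width"\].round(3),s\["grip_force"\],s\["force"\].round(1)/s["grip_width"],s["grip_force"],np.round(s["force"],1)/' w.py; python3 w.py 40 w1
```

```text
tcp [448.4 115.2 199.8] closing yaw -53.3 tilt 0.02 cam [515. 164. 334.] w 0.800429806325393 0.0 [-0.3  0.2  0. ] t 1.825
green px [312. 212.] [449.4 119.6  27.9]
```

View pics/w1.png

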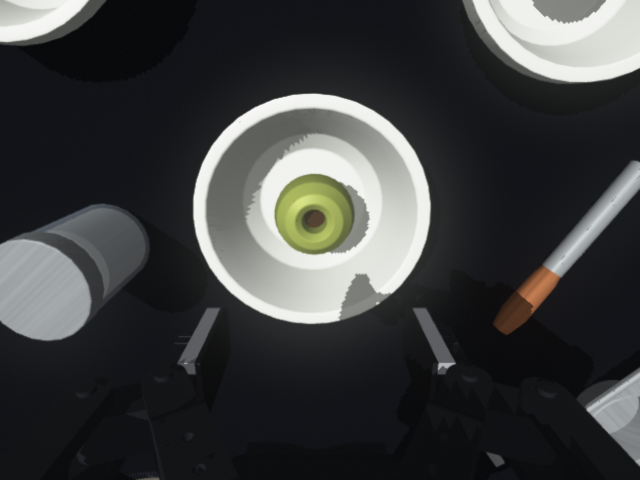

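The wrist view shows the apple's core hole at (315,218), with the bowl around it and the jar to the left. It puts the apple at (449.4,119.6), which agrees with the top view, so I descend and grip.

```bash
python3 -m handwheel '[[[1,4,-50,0,0,0,0.75],[0,0,-50,0,0,0,0.75],[0,0,-40,0,0,0,0.75],[0,0,-23,0,0,0,0.75],[0,0,0,0,0,0,0.75],[0,0,0,0,0,0,0.2],[0,0,0,0,0,0,0.2],[0,0,0,0,0,0,0.2]]]' 40
python3 - <<'E'
from h import *
c=capture("scene"); cv2.imwrite("pics/s1.png",cv2.resize(c["image"][150:290,250:450,::-1],None,fx=4,fy=4,interpolation=cv2.INTER_CUBIC))
E
```

```text
time_s: 2.88
eef_pos: [450.5, 119.5, 38.4]
ee_rot: [0.001, 0.949, 0.315, 0.001]
force: [-1.8, -2.6, 6.8]
grip_width: 0.701
grip_force: 42.7
```

View pics/s1.png

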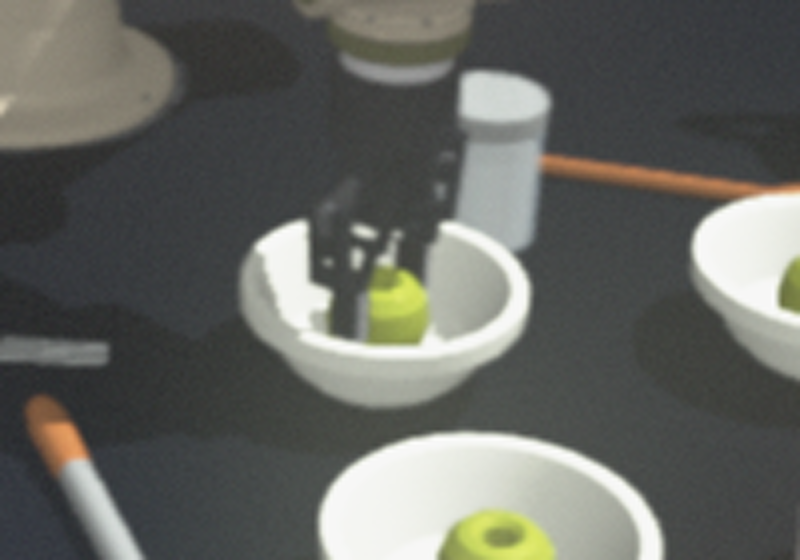

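The fingers straddle the apple, with pads near crop (345,300) and (415,270). Grip is 43 N at about 60 mm opening. I lift and carry it to cup C.

```bash
python3 -m handwheel '[[[0,0,20,0,0,0,0],[0,0,40,0,0,0,0],[3,-15,40,0,0,0,0],[8,-50,0,0,0,0,0],[10,-55,0,0,0,0,0],[10,-55,0,0,0,0,0],[10,-55,0,0,0,0,0],[10,-55,0,0,0,0,0]]]'
python3 -m handwheel '[[[10,-55,0,0,0,0,0],[10,-55,0,0,0,0,0],[10,-55,0,0,0,0,0],[7,-39,0,0,0,0,0],[0,0,0,0,0,0,0],[0,0,0,0,0,0,0]]]'
python3 - <<'E'
from w import *
c,R,o=wrist(40,"w2")
E
```

```text
time_s: 3.92
eef_pos: [500.8, -167.1, 138.0]
ee_rot: [0.001, 0.949, 0.315, 0.001]
force: [0.8, 0.7, -1.5]
grip_width: 0.702
grip_force: 44.1
time_s: 4.68
eef_pos: [537.5, -368.5, 137.3]
ee_rot: [-0.0, 0.949, 0.315, 0.0]
force: [-0.2, -0.3, -1.8]
grip_width: 0.693
grip_force: 44.1
tcp [ 537.5 -368.5  137.3] closing yaw -53.3 tilt 0.01 cam [ 604. -320.  272.] w 0.6931337176683282 44.113564286381006 [-0.2 -0.3 -1.8] t 4.675
green px [312. 336.] [ 483.3 -409.5   59.3]
```

View pics/w2.png

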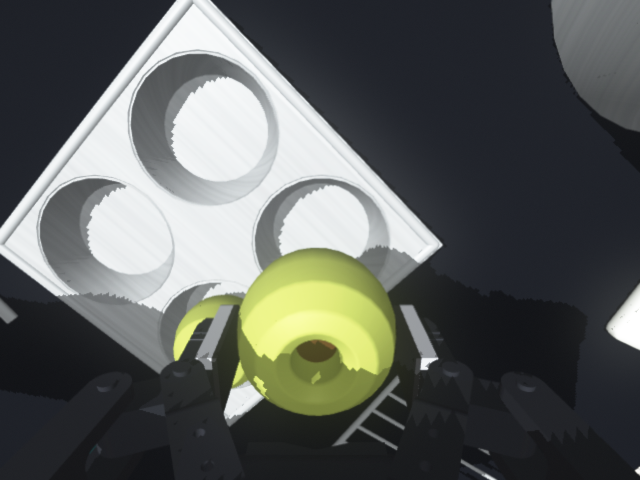

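The wrist view shows the apple held upright, core hole at (317,350), above the tin. Empty cup mouths are at about (203,127), (106,240) and (320,235). I check the cup centres with this view.

```bash
python3 - <<'E'
from w import *
c,R,o=wrist(40)
print(plane(*rays(c,[[203,127.5],[106,240],[190,0],[441,245]],R,o),33).round(1))
E
python3 -m handwheel '[[[0,-1,-40,0,0,0,0],[0,0,-35,0,0,0,0],[0,0,-12,0,0,0,0],[0,0,-5,0,0,0,0],[0,0,0,0,0,0,0]]]'
```

```text
tcp [ 537.7 -368.1  137.3] closing yaw -53.2 tilt 0.01 cam [ 604. -320.  272.] w 0.6957480172079525 44.11375913070515 [-0.3 -0.4 -1.9] t 4.725
green px [312. 336.] [ 483.3 -409.2   59.3]
[[ 555.8 -274.1   33. ]
 [ 459.4 -260.6   33. ]
 [ 607.8 -233.5   33. ]
 [ 585.  -434.5   33. ]]
time_s: 5.4
eef_pos: [538.2, -370.2, 45.9]
ee_rot: [0.001, 0.949, 0.315, 0.0]
force: [0.3, -0.8, -1.5]
grip_width: 0.697
grip_force: 44.1
```

```bash
python3 -m handwheel '[[[1.5,0,-3,0,0,0,0],[0,0,-3,0,0,0,0],[0,0,0,0,0,0,0]]]'; python3 -m handwheel '[[[0,0,-2,0,0,0,0],[0,0,-1,0,0,0,0],[0,0,0,0,0,0,0]]]'
```

```text
time_s: 5.78
eef_pos: [539.1, -370.0, 38.6]
ee_rot: [-0.0, 0.949, 0.315, -0.0]
force: [0.0, 0.4, -0.8]
grip_width: 0.697
grip_force: 44.1
time_s: 6.15
eef_pos: [539.2, -370.1, 36.5]
ee_rot: [0.0, 0.949, 0.315, 0.0]
force: [-2.2, 0.6, 4.6]
grip_width: 0.698
grip_force: 44.8
```

Contact came at the predicted height (36.5), so I release and go up.

```bash
python3 -m handwheel '[[[0,0,0,0,0,0,0.55],[0,0,2,0,0,0,0.55],[0,0,0,0,0,0,0.6],[0,0,10,0,0,0,0.65],[0,0,40,0,0,0,0.7],[0,0,50,0,0,0,0.75]]]'; python3 - <<'E'
from h import *
c=capture("top")
for q in blobs(green(c),200,3000):
    print(q.mean(0).round(),np.round(circ(plane(*rays(c,q),40)),1))
E
```

```text
time_s: 6.9
eef_pos: [538.9, -369.7, 138.9]
ee_rot: [-0.001, 0.949, 0.315, -0.0]
force: [0.6, -0.8, 0.5]
grip_width: 0.878
grip_force: 0.0
[155. 236.] [499.  396.   29.3]
[292. 148.] [698.2  91.9  28.9]
```

```bash
python3 -m handwheel '[[[18,52,10,0,0,0,0.75],[18,52,0,0,0,0,0.75],[18,52,0,0,0,0,0.75],[18,52,0,0,0,0,0.75],[18,52,0,0,0,0,0.75],[18,52,0,0,0,0,0.75],[18,52,0,0,0,0,0.75],[18,52,0,0,0,0,0.75]]]'; python3 -m handwheel '[[[15,46,0,0,0,0,0.75],[0,0,0,0,0,0,0.75],[0,0,0,0,0,0,0.75]]]'; python3 w.py 40
```

```text
time_s: 7.95
eef_pos: [683.7, 47.7, 148.5]
ee_rot: [0.0, 0.949, 0.315, 0.0]
force: [0.3, -0.8, 0.1]
grip_width: 0.88
grip_force: 0.0
time_s: 8.32
eef_pos: [698.2, 91.6, 148.0]
ee_rot: [0.0, 0.949, 0.315, 0.0]
force: [-0.5, -0.3, 0.2]
grip_width: 0.877
grip_force: 0.0
tcp [698.2  91.6 148. ] closing yaw -53.3 tilt 0.02 cam [765. 140. 282.] w 0.876833475017056 0.0 [-0.5 -0.3  0.2] t 8.325
green px [317. 236.] [699.8  91.7  29.2]
```

Aligned to within 1.5 mm; I descend, grip and lift.

```bash
python3 -m handwheel '[[[1,0,-45,0,0,0,0.75],[0,0,-40,0,0,0,0.75],[0,0,-15,0,0,0,0.75],[0,0,-9,0,0,0,0.75],[0,0,0,0,0,0,0.75],[0,0,0,0,0,0,0.2],[0,0,0,0,0,0,0.2],[0,0,0,0,0,0,0.2]]]' 40;  python3 -m handwheel '[[[0,0,20,0,0,0,0],[0,0,40,0,0,0,0],[0,0,40,0,0,0,0]]]'
```

```text
time_s: 9.38
eef_pos: [700.0, 91.9, 40.9]
ee_rot: [0.001, 0.949, 0.315, 0.001]
force: [-3.4, -0.6, 6.8]
grip_width: 0.696
grip_force: 42.7
time_s: 9.75
eef_pos: [699.3, 92.0, 141.5]
ee_rot: [0.0, 0.949, 0.315, 0.001]
force: [-0.5, -0.5, 0.1]
grip_width: 0.696
grip_force: 43.4
```

```bash
python3 -m handwheel '[[[-20,-52,0,0,0,0,0],[-21,-52,0,0,0,0,0],[-21,-52,0,0,0,0,0],[-21,-52,0,0,0,0,0],[-21,-52,0,0,0,0,0],[-21,-53,0,0,0,0,0],[-20,-53,0,0,0,0,0],[0,0,0,0,0,0,0]]]'; python3 - <<'E'
from w import *
c,R,o=wrist(40)
cv2.imwrite("pics/w3.png",c["image"][:,:,::-1])
E
```

```text
time_s: 10.75
eef_pos: [553.0, -277.7, 140.2]
ee_rot: [0.001, 0.95, 0.313, 0.0]
force: [-0.1, 0.5, -1.4]
grip_width: 0.695
grip_force: 43.4
tcp [ 553.  -277.7  140.2] closing yaw -53.5 tilt 0.12 cam [ 620. -229.  275.] w 0.6952446864753462 43.39475306238043 [-0.1  0.5 -1.4] t 10.75
green px [346. 339.] [ 496.  -334.8   69.3]
```

View pics/w3.png

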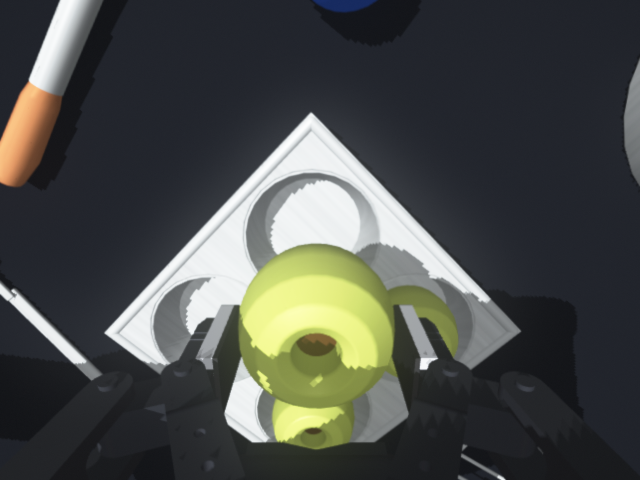

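The apple is held upright, core hole at (317,345). The first apple stands in cup C at (425,320), apple4 is at (313,425), and target cup B is at (312,225). I lower it.

```bash
python3 - <<'E'
from w import *
c,R,o=wrist(40)
P=plane(*rays(c,[[311,113],[107,332],[520,330]],R,o),33)[:,:2]; print(P.round(1)); ctr=(P[1]+P[2])/2; print("centre",ctr,"cupB",ctr+(P[0]-ctr)*49/104)
E
python3 -m handwheel '[[[0.5,3,-40,0,0,0,0],[0,0,-35,0,0,0,0],[0,0,-15,0,0,0,0],[0,0,-5,0,0,0,0],[0,0,0,0,0,0,0]]]'
```

```text
tcp [ 553.8 -275.6  140.1] closing yaw -53.4 tilt 0.09 cam [ 620. -227.  275.] w 0.693828443054743 43.39456399001861 [ 1.   0.7 -0.3] t 10.8
green px [347. 340.] [ 497.2 -333.    69.2]
[[ 616.2 -227.5]
 [ 413.  -199.1]
 [ 587.1 -431.6]]
centre [ 500.04444816 -315.3419718 ] cupB [ 554.79218031 -273.97313832]
time_s: 11.48
eef_pos: [555.3, -271.0, 44.8]
ee_rot: [0.001, 0.949, 0.315, 0.0]
force: [0.6, -0.3, -1.0]
grip_width: 0.693
grip_force: 43.5
```

```bash
python3 -m handwheel '[[[-1,-3,-3,0,0,0,0],[0,0,-2,0,0,0,0],[0,0,0,0,0,0,0]]]'; python3 -m handwheel '[[[0,0,-2,0,0,0,0],[0,0,-1,0,0,0,0],[0,0,0,0,0,0,0]]]'
```

```text
time_s: 11.85
eef_pos: [553.8, -274.3, 39.0]
ee_rot: [0.0, 0.949, 0.315, 0.0]
force: [0.3, -1.8, 0.6]
grip_width: 0.692
grip_force: 43.6
time_s: 12.22
eef_pos: [553.9, -274.3, 38.8]
ee_rot: [0.001, 0.949, 0.315, 0.0]
force: [-8.9, 5.1, 23.4]
grip_width: 0.691
grip_force: 46.1
```

```bash
python3 -m handwheel '[[[0,0,2,0,0,0,0],[0,0,0,0,0,0,0.55],[0,0,2,0,0,0,0.55],[0,0,0,0,0,0,0.6],[0,0,12,0,0,0,0.65],[0,0,45,0,0,0,0.7],[0,0,50,0,0,0,0.75]]]'; python3 -m handwheel '[[[-4,55,0,0,0,0,0.75],[-4,56,0,0,0,0,0.75],[-5,56,0,0,0,0,0.75],[-5,56,0,0,0,0,0.75],[-5,56,0,0,0,0,0.75],[-5,56,0,0,0,0,0.75],[-5,56,0,0,0,0,0.75],[-5,56,0,0,0,0,0.75]]]'; python3 -m handwheel '[[[-5,56,0,0,0,0,0.75],[-5,56,0,0,0,0,0.75],[-4,56,0,0,0,0,0.75],[-3,55,0,0,0,0,0.75],[0,0,0,0,0,0,0.75],[0,0,0,0,0,0,0.75]]]'
python3 w.py 40; python3 - <<'E'
from h import *
c=capture("top")
for q in blobs(green(c),200,3000):
    print(q.mean(0).round(),np.round(circ(plane(*rays(c,q),38)),1))
E
```

```text
time_s: 13.1
eef_pos: [553.5, -273.9, 148.4]
ee_rot: [-0.0, 0.949, 0.315, -0.0]
force: [0.1, -0.2, 0.3]
grip_width: 0.874
grip_force: 0.0
time_s: 14.1
eef_pos: [515.5, 174.8, 147.7]
ee_rot: [0.0, 0.949, 0.315, 0.001]
force: [1.2, -0.9, -0.2]
grip_width: 0.875
grip_force: 0.0
time_s: 14.85
eef_pos: [498.7, 395.6, 147.1]
ee_rot: [0.0, 0.949, 0.315, 0.0]
force: [-0.4, 0.3, -0.2]
grip_width: 0.881
grip_force: 0.0
tcp [498.7 395.6 147.1] closing yaw -53.3 tilt 0.02 cam [565. 444. 281.] w 0.8807974168256314 0.0 [-0.4  0.3 -0.2] t 14.85
green px [316. 238.] [499.1 396.1  29.1]
green px [72. 38.] [513.7 574.7  15. ]
[495. 267.] [ 439.1 -356.9   29.2]
[155. 236.] [498.8 396.4  29. ]
[499. 222.] [ 537.  -368.6   29.6]
[456. 215.] [ 552.5 -272.5   29.5]
```

Two apples are placed: (537,-369) and (552.5,-272.5), within 2 mm of their cup centres. Now the third.

```bash
python3 -m handwheel '[[[0,0,-45,0,0,0,0.75],[0,0,-40,0,0,0,0.75],[0,0,-15,0,0,0,0.75],[0,0,-9,0,0,0,0.75],[0,0,0,0,0,0,0.75],[0,0,0,0,0,0,0.2],[0,0,0,0,0,0,0.2],[0,0,0,0,0,0,0.2]]]' 40;  python3 -m handwheel '[[[0,0,20,0,0,0,0],[0,0,40,0,0,0,0],[0,0,40,0,0,0,0],[-3,-53,0,0,0,0,0],[-3,-55,0,0,0,0,0],[-3,-55,0,0,0,0,0],[-3,-55,0,0,0,0,0],[-3,-55,0,0,0,0,0]]]'
```

```text
time_s: 15.95
eef_pos: [499.5, 396.2, 39.8]
ee_rot: [-0.0, 0.949, 0.315, 0.001]
force: [-0.6, -0.8, 6.1]
grip_width: 0.699
grip_force: 42.3
time_s: 16.95
eef_pos: [483.8, 121.4, 139.4]
ee_rot: [0.0, 0.949, 0.315, 0.001]
force: [0.5, -0.7, -1.2]
grip_width: 0.697
grip_force: 43.7
```

```bash
python3 -m handwheel '[[[-4,-55,0,0,0,0,0],[-4,-55,0,0,0,0,0],[-4,-55,0,0,0,0,0],[-4,-55,0,0,0,0,0],[-4,-55,0,0,0,0,0],[-4,-55,0,0,0,0,0],[-3,-52,0,0,0,0,0],[0,0,0,0,0,0,0]]]'; python3 w.py 40
```

```text
time_s: 17.95
eef_pos: [456.5, -262.2, 139.1]
ee_rot: [0.001, 0.95, 0.313, 0.001]
force: [0.4, 0.3, -2.2]
grip_width: 0.693
grip_force: 43.7
tcp [ 456.5 -262.2  139.1] closing yaw -53.5 tilt 0.15 cam [ 523. -214.  274.] w 0.6930733488758254 43.72472391463816 [ 0.4  0.3 -2.2] t 17.95
green px [351. 328.] [ 411.9 -313.1   62.8]
green px [530. 239.] [ 539.6 -370.8   33. ]
green px [434. 124.] [ 555.4 -274.7   30.3]
```

```bash
python3 -m handwheel '[[[0,1,-40,0,0,0,0],[0,0,-35,0,0,0,0],[0,0,-15,0,0,0,0],[0,0,-5,0,0,0,0],[0,0,0,0,0,0,0]]]'; python3 -m handwheel '[[[0,0,-3,0,0,0,0],[0,0,-2,0,0,0,0],[0,0,0,0,0,0,0]]]'
```

```text
time_s: 18.62
eef_pos: [457.2, -258.1, 43.7]
ee_rot: [0.001, 0.949, 0.315, 0.0]
force: [-0.1, -0.1, -0.7]
grip_width: 0.697
grip_force: 43.8
time_s: 19.0
eef_pos: [456.7, -258.1, 37.9]
ee_rot: [0.0, 0.949, 0.315, 0.0]
force: [-0.2, -0.3, -1.6]
grip_width: 0.693
grip_force: 43.8
```

```bash
python3 -m handwheel '[[[0,0,-1,0,0,0,0],[0,0,-1,0,0,0,0],[0,0,0,0,0,0,0]]]'; python3 -m handwheel '[[[0,0,0,0,0,0,0.55],[0,0,2,0,0,0,0.55],[0,0,0,0,0,0,0.6],[0,0,12,0,0,0,0.65],[0,0,45,0,0,0,0.7],[0,0,50,0,0,0,0.75]]]'
```

```text
time_s: 19.38
eef_pos: [456.8, -258.2, 37.6]
ee_rot: [0.0, 0.949, 0.315, 0.0]
force: [-7.3, 4.8, 19.8]
grip_width: 0.698
grip_force: 46.0
time_s: 20.12
eef_pos: [456.5, -257.8, 146.4]
ee_rot: [-0.0, 0.949, 0.315, -0.0]
force: [0.5, -0.6, 0.1]
grip_width: 0.872
grip_force: 0.0
```

```bash
python3 -m handwheel '[[[22,49,0,0,0,10.6,0],[22,49,0,0,0,10.7,0],[23,49,0,0,0,10.7,0],[23,50,0,0,0,10.7,0],[23,50,0,0,0,10.6,0],[23,50,0,0,0,0,0],[23,50,0,0,0,0,0],[0,0,0,0,0,0,0]]]'
cat > b.py <<'E'
from w import *
def bowls(c,R=None,o=None,zs=(62,),lo=3000,hi=15000):
    H=hsv(c); m=(H[:,:,1]<60)&(H[:,:,2]>110)
    for q in blobs(m,lo,hi):
        hull=cv2.convexHull(q.astype(np.float32))[:,0]
        if R is not None: hull=hull[(hull.min(1)>3)&(hull[:,0]<636)&(hull[:,1]<476)]
        if len(hull)<8: continue
        for z in zs:
            P=plane(*rays(c,hull,R,o),z); r=circ(P); res=np.abs(np.hypot(P[:,0]-r[0],P[:,1]-r[1])-r[2]).max()
            if 60<r[2]<110: print("bowl",q.mean(0).round(),"z",z,np.round(r,1),"res",res.round(1))
if __name__=="__main__":
    c=capture("top"); bowls(c)
    for q in blobs(green(c),200,3000): print(q.mean(0).round(),np.round(circ(plane(*rays(c,q),38)),1))
    c,R,o=wrist(38); print("wrist"); bowls(c,R,o,(62,),8000,2e5); cv2.imwrite("/tmp/w.png",c["image"][:,:,::-1])
E
python3 b.py
```

```text
time_s: 21.12
eef_pos: [616.2, 92.2, 145.1]
ee_rot: [0.0, 0.705, 0.709, 0.0]
force: [0.0, -0.9, -0.1]
grip_width: 0.497
grip_force: 0.0
bowl [151. 237.] z 62 [496.4 397.4  85.5] res 0.9
[495. 266.] [ 439.1 -357.    29.2]
[450. 258.] [ 456.6 -256.8   29.1]
[499. 222.] [ 537.  -368.6   29.5]
[456. 215.] [ 552.5 -272.5   29.5]
tcp [615.7  90.3 145. ] closing yaw 0.2 tilt 0.01 cam [616. 172. 279.] w 0.49661005933340124 0.0 [-0.4  0.2  0. ] t 21.175
wrist
bowl [441. 255.] z 62 [697.5  87.1  84.8] res 1.1
bowl [ 72. 172.] z 62 [453.8 121.6  85.2] res 2.4
```

```bash
python3 -m handwheel '[[[0.5,-2,-40,0,0,0,0],[0,0,-30,0,0,0,0],[0,0,-15,0,0,0,0],[0,0,0,0,0,0,-0.5],[0,0,0,0,0,0,-1],[0,0,0,0,0,0,-1],[0,0,0,0,0,0,-1],[0,0,0,0,0,0,-1]]]' 70
```

```text
time_s: 22.22
eef_pos: [616.6, 86.9, 60.9]
ee_rot: [0.001, 0.707, 0.707, 0.0]
force: [-2.0, -1.9, 6.8]
grip_width: 0.08
grip_force: 71.4
```

```bash
python3 -m handwheel '[[[0,0,10,0,0,0,-1],[0,0,30,0,0,0,-1],[0,0,40,0,0,0,-1],[0,0,20,0,0,0,-1],[0,0,0,0,0,0,-1]]]'; python3 -m handwheel '[[[-40,6,0,0,0,0,-1],[-45,6,0,0,0,0,-1],[-45,6,0,0,0,0,-1],[-45,6,0,0,0,0,-1],[-40,6,0,0,0,0,-1],[-30,4,0,0,0,0,-1],[0,0,0,0,0,0,-1],[0,0,0,0,0,0,-1]]]'; python3 - <<'E'
from b import *
c=capture("scene"); cv2.imwrite("pics/s2.png",cv2.resize(c["image"][100:300,250:520,::-1],None,fx=2.8,fy=2.8))
c,R,o=wrist(38,"w4"); bowls(c,R,o,(62,162),8000,2e5)
E
```

```text
time_s: 22.85
eef_pos: [616.7, 87.1, 161.3]
ee_rot: [0.001, 0.707, 0.707, 0.001]
force: [0.4, -0.0, -2.1]
grip_width: 0.076
grip_force: 70.4
time_s: 23.85
eef_pos: [371.6, 120.9, 159.5]
ee_rot: [-0.0, 0.707, 0.707, -0.0]
force: [0.3, -0.4, -1.5]
grip_width: 0.077
grip_force: 70.5
tcp [371.7 120.9 159.5] closing yaw 0.0 tilt 0.02 cam [373. 202. 294.] w 0.07962264702397573 70.45879559009336 [ 0.4  0.6 -2. ] t 23.9
bowl [473. 244.] z 162 [446.5 129.2  84. ] res 5.7
```

View pics/s2.png

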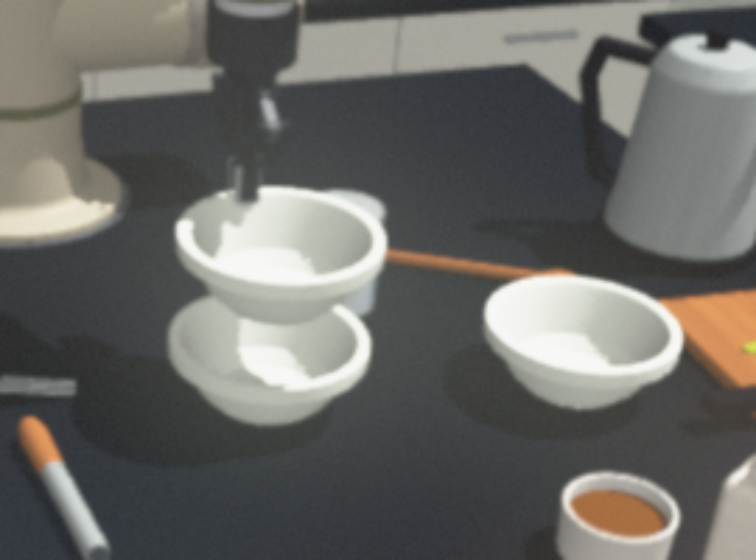

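View pics/w4.png

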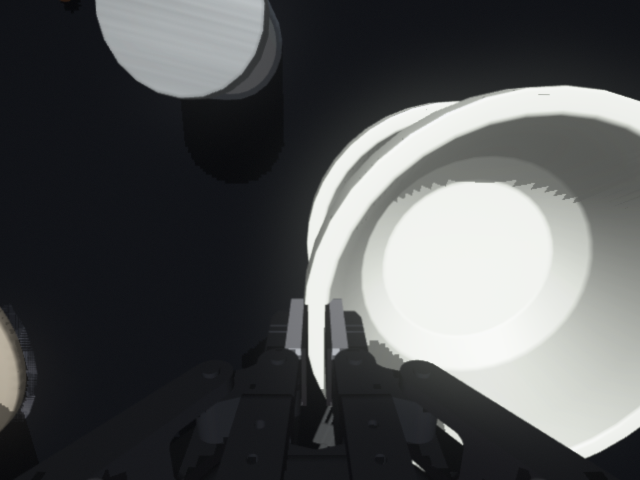

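The scene crop shows the bowl held level by its rim at (245,195) above the base bowl at (270,355). The wrist view shows the pads clamped on the rim at (317,330). I lower it gently and watch the force.

```bash
python3 -m handwheel '[[[0,0,-35,0,0,0,-1],[0,0,-25,0,0,0,-1],[0,0,-10,0,0,0,-1],[0,0,0,0,0,0,-1]]]'; python3 -m handwheel '[[[0,0,-4,0,0,0,-1],[0,0,-3,0,0,0,-1],[0,0,-2,0,0,0,-1],[0,0,0,0,0,0,-1]]]'
```

```text
time_s: 24.45
eef_pos: [371.4, 120.9, 89.6]
ee_rot: [-0.0, 0.707, 0.707, -0.0]
force: [0.4, -1.0, -1.8]
grip_width: 0.072
grip_force: 70.5
time_s: 24.95
eef_pos: [371.3, 121.0, 80.8]
ee_rot: [0.0, 0.707, 0.707, 0.0]
force: [-0.5, -0.7, 0.2]
grip_width: 0.076
grip_force: 70.5
```

```bash
python3 -m handwheel '[[[0,0,-2,0,0,0,-1],[0,0,-1,0,0,0,-1],[0,0,0,0,0,0,-1]]]'; python3 -m handwheel '[[[0,0,-1,0,0,0,-1],[0,0,0,0,0,0,-1]]]'
```

```text
time_s: 25.32
eef_pos: [371.0, 120.8, 77.8]
ee_rot: [-0.0, 0.707, 0.707, -0.0]
force: [-3.0, -4.1, 4.0]
grip_width: 0.078
grip_force: 70.9
time_s: 25.58
eef_pos: [371.0, 120.6, 77.2]
ee_rot: [0.0, 0.707, 0.707, -0.001]
force: [-8.2, -7.0, 13.4]
grip_width: 0.078
grip_force: 72.0
```

```bash
python3 -m handwheel '[[[0,0,0,0,0,0,-0.6],[0,0,0,0,0,0,-0.2],[0,0,2,0,0,0,0],[0,0,20,0,0,0,0],[0,0,40,0,0,0,0],[0,0,40,0,0,0,0],[7,45,0,0,0,0,0],[7,46,0,0,0,0,0]]]';python3 -m handwheel '[[[8,46,0,0,0,0,0],[8,46,0,0,0,0,0],[8,46,0,0,0,0,0],[7,46,0,0,0,0,0],[0,0,0,0,0,0,0],[0,0,0,0,0,0,0]]]'; python3 - <<'E'
from b import *
c=capture("top"); bowls(c,zs=(62,78)); c,R,o=wrist(38); print("wrist"); bowls(c,R,o,(62,78),8000,2e5)
E
```

```text
time_s: 26.58
eef_pos: [385.6, 213.2, 179.4]
ee_rot: [0.0, 0.707, 0.707, 0.001]
force: [0.3, -0.7, -0.2]
grip_width: 0.498
grip_force: 0.0
time_s: 27.32
eef_pos: [416.0, 395.6, 178.5]
ee_rot: [-0.0, 0.707, 0.707, -0.0]
force: [-0.6, -0.3, 0.1]
grip_width: 0.498
grip_force: 0.0
bowl [275. 259.] z 62 [451.3 125.   86.4] res 1.1
bowl [275. 259.] z 78 [450.7 123.4  85.3] res 1.1
bowl [151. 238.] z 62 [496.4 397.4  85.5] res 1.5
bowl [151. 238.] z 78 [495.2 392.2  84.4] res 1.5
tcp [416.1 395.3 178.7] closing yaw 0.0 tilt 0.03 cam [417. 477. 313.] w 0.4992486953262986 0.0 [ 0.1 -0.5  0.2] t 27.375
wrist
bowl [430. 237.] z 62 [497.4 394.9  85.5] res 13.2
bowl [430. 237.] z 78 [492.3 400.1  80.1] res 12.3
```

```bash
python3 -m handwheel '[[[0,1.5,-50,0,0,0,0],[0,0,-35,0,0,0,0],[0,0,-23,0,0,0,0],[0,0,-10,0,0,0,-0.5],[0,0,0,0,0,0,-1],[0,0,0,0,0,0,-1],[0,0,0,0,0,0,-1],[0,0,0,0,0,0,-1]]]' 70;  python3 -m handwheel '[[[0,0,10,0,0,0,-1],[0,0,30,0,0,0,-1],[0,0,40,0,0,0,-1],[0,0,40,0,0,0,-1],[0,0,0,0,0,0,-1]]]'
```

```text
time_s: 28.42
eef_pos: [416.3, 397.5, 61.1]
ee_rot: [0.0, 0.707, 0.707, 0.0]
force: [0.1, -0.0, -0.8]
grip_width: 0.076
grip_force: 70.4
time_s: 29.05
eef_pos: [417.1, 398.3, 184.5]
ee_rot: [0.001, 0.707, 0.707, 0.003]
force: [-0.6, 0.4, -2.7]
grip_width: 0.076
grip_force: 70.6
```

```bash
python3 -m handwheel '[[[-7,-42,0,0,0,0,-1],[-8,-48,0,0,0,0,-1],[-8,-48,0,0,0,0,-1],[-8,-48,0,0,0,0,-1],[-8,-48,0,0,0,0,-1],[-6.5,-40,0,0,0,0,-1],[0,0,0,0,0,0,-1],[0,0,0,0,0,0,-1]]]'; python3 -m handwheel '[[[0,0,-30,0,0,0,-1],[0,0,-25,0,0,0,-1],[0,0,-15,0,0,0,-1],[0,0,-8,0,0,0,-1],[0,0,0,0,0,0,-1]]]'
```

```text
time_s: 30.05
eef_pos: [370.5, 123.8, 180.5]
ee_rot: [-0.0, 0.707, 0.707, -0.0]
force: [-0.2, 0.5, -3.0]
grip_width: 0.078
grip_force: 70.7
time_s: 30.68
eef_pos: [370.6, 123.9, 102.5]
ee_rot: [-0.0, 0.707, 0.708, -0.0]
force: [-0.1, -0.7, -2.1]
grip_width: 0.078
grip_force: 70.7
```

```bash
python3 -m handwheel '[[[0,0,-3,0,0,0,-1],[0,0,-3,0,0,0,-1],[0,0,-2,0,0,0,-1],[0,0,0,0,0,0,-1]]]'; python3 -m handwheel '[[[0,0,-1.5,0,0,0,-1],[0,0,0,0,0,0,-1]]]'
```

```text
time_s: 31.18
eef_pos: [370.8, 123.6, 94.9]
ee_rot: [0.0, 0.707, 0.707, 0.0]
force: [0.0, 1.7, 1.3]
grip_width: 0.084
grip_force: 70.9
time_s: 31.42
eef_pos: [370.8, 123.7, 93.4]
ee_rot: [0.0, 0.707, 0.707, 0.0]
force: [-2.2, 4.2, 4.9]
grip_width: 0.075
grip_force: 71.5
```

```bash
python3 -m handwheel '[[[0,0,-1,0,0,0,-1],[0,0,0,0,0,0,-1],[0,0,0,0,0,0,-0.6],[0,0,0,0,0,0,-0.2],[0,0,2,0,0,0,0],[0,0,20,0,0,0,0],[0,0,40,0,0,0,0],[0,0,40,0,0,0,0]]]';python3 -m handwheel '[[[0,-45,10,0,0,0,0],[0,-50,0,0,0,0,0],[0,-50,0,0,0,0,0],[0,-50,0,0,0,0,0],[0,-50,0,0,0,0,0],[0,-50,0,0,0,0,0],[0,0,0,0,0,0,0],[0,0,0,0,0,0,0]]]'; python3 - <<'E'
from b import *
c=capture("top"); bowls(c,zs=(78,94))
for q in blobs(green(c),200,3000): print(q.mean(0).round(),np.round(circ(plane(*rays(c,q),38)),1))
a=cv2.resize(c["image"][180:330,220:540,::-1],None,fx=2,fy=2)
c=capture("scene"); b=cv2.resize(c["image"][180:330,90:410,::-1],None,fx=2,fy=2)
cv2.imwrite("pics/end.png",np.vstack([a,b])[:600])
E
```

```text
time_s: 32.42
eef_pos: [370.5, 123.3, 195.5]
ee_rot: [-0.0, 0.707, 0.707, -0.0]
force: [0.8, -0.4, -0.3]
grip_width: 0.503
grip_force: 0.0
time_s: 33.42
eef_pos: [370.5, -171.0, 204.1]
ee_rot: [-0.0, 0.707, 0.707, 0.0]
force: [0.3, -0.6, 0.1]
grip_width: 0.496
grip_force: 0.0
bowl [274. 259.] z 78 [451.5 123.6  86.3] res 0.7
bowl [274. 259.] z 94 [450.9 121.9  85.2] res 0.7
[495. 267.] [ 439.  -356.7   29.3]
[451. 256.] [ 459.5 -260.9   25.4]
[499. 222.] [ 537.  -368.6   29.6]
[456. 215.] [ 552.5 -272.5   29.5]
```

View pics/end.png

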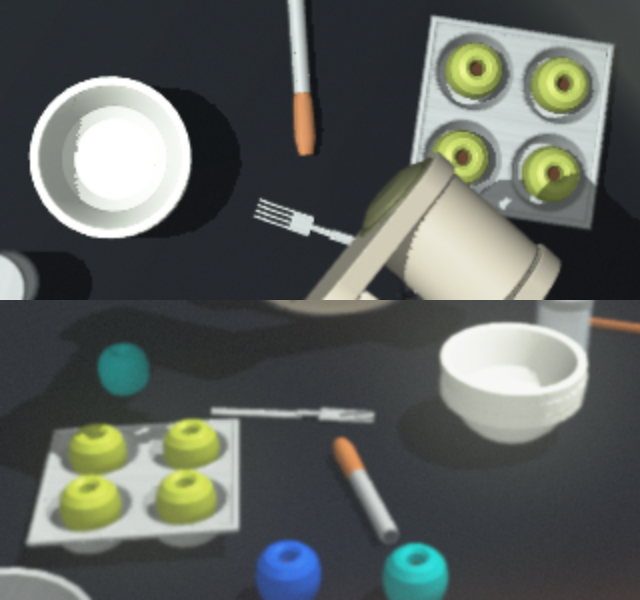

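The final views show four apples upright, one per cup, with cores at (476,68), (563,83), (462,157) and (553,173). The bowls form one concentric stack at (112,157), and its rim fits r = 85.2 at 94 mm, which means fully nested. The arm is clear, so I hand in.

```bash
python3 -c "
from rig import *
print(finish_job())"
```

```text
the job is handed in; nothing more can be done
None
```

The job is handed in: in the final pictures the three apples stand upright in the three empty cups, the bowls are nested in one stack at about (451, 122) mm, and the arm touches nothing; no verdict came back.

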